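Swap the pot and the timer and stack the colour pots

ROBOT

A 6-joint arm with a two-finger parallel gripper is mounted at the origin on a cart in front of the work surface, level with it; the furniture and walls round the work are solid. World frame = base frame: x ahead of the robot, y to its left, z up, the work surface at z = 0. Lengths are in m, angles in rad, forces in N, time in s.
With the tool pointing down it reaches from about 0.425 to 0.925 m from the base axis. Payload 12.5 kg.
Tool frame: the origin (TCP) lies at the very end of the fingers, on their centre line; the grasp point (between the pads) lies 19 mm behind it; z points along the fingers, y is the line along which they close (so a half turn about z gives the same grasp; the last joint's range is limited). The gripper opens to 85 mm and grips with 20 to 120 N. Pads are 22 mm wide; open, the fingers measure 114 mm over their backs; the gripper's body (76 mm by 85 mm) begins 54 mm behind the grasp point. The pads swing forward as they close: fully open they stand 13 mm farther back than shut.
Start: joints at [1.049, 0.491, 1.559, -0, 1.092, -0.106], TCP at [0.252, 0.572, 0.231] pointing down, gripper open.
Joint ranges: [-3.1, 3.1], [-0.84, 2.19], [0.05, 2.79], [-1.13, 4.28], [0.06, 2.93], [-2.69, 2.69]. Speed limits (rad/s): [2.22, 2.22, 2.79, 3.14, 3.14, 3.14].

INTERFACE

Orientations are given as a unit quaternion [x, y, z, w].
In Python, from bench import ctrl, optics gives the robot as it stands.
- The arm moves only by the shell command python3 -m creep 'ROWS' [OPENING] [FORCE]. ROWS is JSON, a list of rows, each an object with "travel": the shift along the tool's x, y, z in mm, a list of three; "turn": the turn, a rotation vector about the tool's x, y, z in rad, a list of three. A call has 1 to 10 rows; each row shifts and turns the commanded pose from where the row before left it, along the tool's axes as they then stand; what a row does not reach is not made up. A row lasts 1/8 s, in which the tool goes at most 62.5 mm and 10.7 degrees, less where a joint would pass 70% of its speed; a pose out of reach is approached as far as the arm can. A call with a gripper value outside its range is refused whole. OPENING is the finger opening in mm, from 0 to 85.4, set as the call begins (- or left out, the last holds). The fingers move at their own pace and stop on an object; FORCE is the grip in N (left out, the last holds). Time passes only in rows, so rows that do not move let the fingers close. It gives the time, the measured TCP pose, the force, the opening and the grip force at its end, in the units of the state.
- ctrl.state(): the state, without advancing time (a new reading comes with each control period).
- optics.grab_frame(name): name is "side" or "top"; returns a dict with "color" (400x640x3 uint8, blue, green, red), "camera_matrix" (3x3 intrinsics, pixels), "dist" ([k1, k2, p1, p2, k3] as OpenCV has them; the pictures are not rectified), "xyz" and "orientation" of the camera in the world. Camera axes: x right, y up, looking along -z (the intrinsics and any distortion apply to the point x, -y, -z); pixel columns grow to the right and rows downward; lengths in m; the calibration is good to about 2 mm. A picture is of the moment at which its call begins. There is no depth.
- ctrl.job_done(): hands the job in; it is judged then, once.
The state is a dict: "clock": time; "joints": joint angles; "dq": joint speeds; "joint_efforts": joint torques, N m; "tcp_pos": TCP position; "tool_rot": TCP orientation; "force": force on the tool from outside, world axes, zero at the start; "moment": the same for the moment, N m; "width": opening from 0.0 (shut) to 1.0 (fully open); "grasp_force": force on a finger pad.
Only numpy, scipy, OpenCV 4.12 (cv2) and the standard library are available. Lean on these libraries where they do the work, as an engineer would, in place of code of your own. Each camera call takes 0.05 s, during which the arm holds its last target. There are 200 camera calls.

TASK

The pot with the red lid and the green timer stand on each other's coasters: swap them, so that the red-lidded pot stands on the middle of the red coaster and the timer on the middle of the green one (the grey coaster or any free spot of the table may serve on the way). Then stack the other two pots centred on top of the red-lidded one, widest at the bottom: the white-lidded pot on it and the small black-lidded pot on top of that. Keep these four upright all the time, and leave the two steel ring cutters where they are.

Things in the scene. Friction and masses are not known exactly. Their poses are not given: they have to be found in the camera images.
- red_pot: Round pot with a red screw lid and a white body, 62 mm high; body 62 mm and lid 64 mm in diameter (lid over the top 12 mm, flat top), about 0.1 to 0.2 kg. Origin at the underside, z up; the pot's own centre axis lies at x = +3 mm, y = +2 mm in its frame. Starts on the green coaster.
- timer: Round green kitchen timer, 62 mm in diameter and 29 mm high, with a white knob on top up to 40 mm. Origin at the centre of its underside, z up. Grasp it across the green body. Starts on the red coaster.
- white_pot: Round pot with a white screw lid and a white body, 50 mm high; body 48 mm and lid 50 mm in diameter (lid over the top 12 mm, flat top). Origin at the centre of its underside, z up. Starts on the weighing plate of the bench scale, 42 mm above the table.
- black_pot: Small round pot with a black screw lid and an orange body, 40 mm high; body 36 mm and lid 38 mm in diameter. Origin at the centre of its underside, z up. Starts on the bare table.
- red_coaster: Flat red round coaster, 84 mm in diameter, 5 mm thick, fixed to the table. Origin at the centre of its underside (table height). The timer stands on it at the start. Coasters stand in a row along the table front, which is turned 0.26 rad anticlockwise from the y axis; neighbours are close, so fingers closing front to back (0.26 rad from x) have most room.
- green_coaster: Flat green round coaster, 84 mm in diameter, 5 mm thick, fixed to the table. Origin at the centre of its underside. The red-lidded pot stands on it at the start.
- grey_coaster: Flat grey round coaster, 84 mm in diameter, 5 mm thick, fixed to the table, empty at the start: a free spot for use on the way. Origin at the centre of its underside.
- ring_cutter: Bystander: larger open steel ring cutter standing on the table, 60 mm in diameter, 35 mm high, loose. Origin at the centre of its underside. Leave it alone.
- small_ring: Bystander: smaller open steel ring cutter standing on the table, 46 mm in diameter, 30 mm high, loose. Origin at the centre of its underside. Leave it alone.

How it is judged:
By the outcome, as a careful person would: the job done as asked, in the order asked, and still so for the second after the job is handed in, with the robot touching nothing.
It also fails if it takes over 118 s, if anything falls off the work surface, if the arm or the gripper's body presses on something with over 40 N, if the wrist force passes 120 N, or if a joint passes its speed limit or range.

## Working session

There is one attempt and no reset: what is moved stays moved. The work goes in short steps, Python scripts to look and compute and a shell command to move; the robot and the scene stay as the last step left them, time stands still between calls to the robot, and variables do not carry over. Pictures are saved under pics/ and viewed, at most 14 in all, crops included, and the job is handed in when it is done.

```bash
ls; mkdir -p pics; python3 - <<'E'
from bench import ctrl, optics
import cv2
print(ctrl.state())
for n in("top","side"):
    f=optics.grab_frame(n);cv2.imwrite(f"pics/{n}0.png",f["color"]);print({k:v for k,v in f.items() if k!="color"})
E
```

```text
pics
{'clock': 0.0, 'joints': array([ 1.04939872e+00,  4.91583061e-01,  1.55945528e+00,  2.76650626e-06,
        1.09175011e+00, -1.05627917e-01]), 'dq': array([-0.00201151, -0.00127287,  0.00065366,  0.0009576 , -0.00034257,
       -0.00018088]), 'joint_efforts': array([ 1.10776400e-03, -6.18452597e+01, -2.61584920e+01, -1.11517695e-04,
        4.08381646e-03, -2.50795310e-06]), 'tcp_pos': array([0.25230814, 0.57154651, 0.23071115]), 'tool_rot': array([ 2.06391335e-01,  9.78469345e-01, -5.68376787e-04, -1.85560694e-04]), 'force': array([-0.48027155,  0.72883779,  0.72231172]), 'moment': array([ 0.01485558, -0.00529938, -0.06060893]), 'grasp_force': 0.0, 'width': 1.0034084305312074}
{'camera_matrix': array([[422.52696901,   0.        , 321.94864639],
       [  0.        , 422.52696901, 207.31556945],
       [  0.        ,   0.        ,   1.        ]]), 'dist': array([-0.06901487,  0.        ,  0.        ,  0.        ,  0.        ]), 'xyz': array([0.34278388, 0.06109907, 0.97661457]), 'orientation': array([-0.07237094,  0.07540429,  0.71532849, -0.69092821])}
{'camera_matrix': array([[404.93892735,   0.        , 310.68708179],
       [  0.        , 404.93892735, 195.91670007],
       [  0.        ,   0.        ,   1.        ]]), 'dist': array([0.02807601, 0.        , 0.        , 0.        , 0.        ]), 'xyz': array([0.54259922, 0.83352591, 0.48853967]), 'orientation': array([0.00744285, 0.50109887, 0.86534931, 0.00388521])}
```

View pics/top0.png

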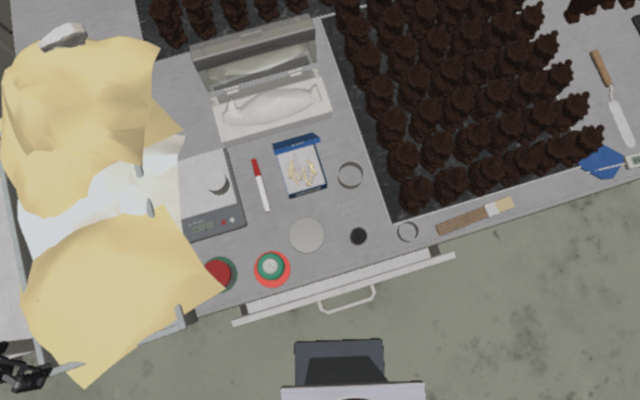

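View pics/side0.png

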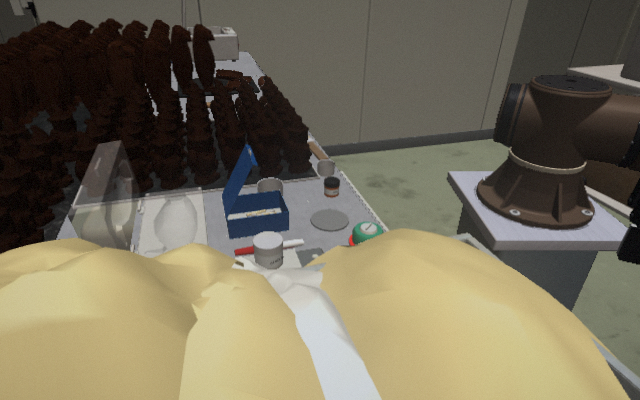

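The top view shows the timer on the red coaster at (270,268), the red pot on the green coaster at (215,274) partly under a yellow bag, the white pot on the scale at (217,180), and the black pot at (358,236). It also shows the grey coaster at (307,236), and rings at (349,175) and (408,231). The side view shows the timer at (367,233), the white pot at (268,248) and the black pot at (332,186); the red pot is hidden there.

```bash
cat >h.py <<'E'
from bench import ctrl, optics
import cv2, numpy as np
from scipy.spatial.transform import Rotation as R
def ray(f,px):
    u=cv2.undistortPoints(np.array(px,float).reshape(-1,1,2),f["camera_matrix"],f["dist"])[:,0]
    d=np.c_[u[:,0],-u[:,1],-np.ones(len(u))]
    return f["xyz"],R.from_quat(f["orientation"]).apply(d)
def plane(f,px,z):
    o,d=ray(f,px); return o+d*((z-o[2])/d[:,2])[:,None]
def proj(f,P):
    p=R.from_quat(f["orientation"]).inv().apply(np.atleast_2d(P)-f["xyz"])*[1,-1,-1]
    return cv2.projectPoints(p,np.zeros(3),np.zeros(3),f["camera_matrix"],f["dist"])[0][:,0]
def circ(p):  # Kasa circle fit
    A=np.c_[2*p[:,:2],np.ones(len(p))];s=np.linalg.lstsq(A,(p[:,:2]**2).sum(1),rcond=None)[0]
    return s[:2],np.sqrt(s[2]+s[0]**2+s[1]**2)
def blob(f,roi,fn,z):
    """largest contour of mask in roi -> circle on plane z"""
    x0,y0,x1,y1=roi;hsv=cv2.cvtColor(f["color"],cv2.COLOR_BGR2HSV)[y0:y1,x0:x1].astype(int)
    m=fn(hsv[...,0],hsv[...,1],hsv[...,2]).astype(np.uint8)
    cs=cv2.findContours(m,cv2.RETR_EXTERNAL,cv2.CHAIN_APPROX_NONE)[0]
    c=max(cs,key=cv2.contourArea)[:,0]; h=cv2.convexHull(c)[:,0]+[x0,y0]
    return plane(f,h,z),h
E
python3 - <<'E'
from h import *
f=optics.grab_frame("top")
red=lambda h,s,v:((h<8)|(h>172))&(s>120)&(v>60)
grn=lambda h,s,v:(h>60)&(h<95)&(s>80)
T={"red lid":((195,250,240,300),red,.067),"timer":((250,245,295,292),grn,.034),"redc":((245,240,300,295),red,.005),
"grncoast":((190,245,242,300),lambda h,s,v:grn(h,s,v),.005),
"black":((345,222,372,250),lambda h,s,v:v<60,.040),"greyc":((285,212,330,258),lambda h,s,v:(v>135),.005)}
for k,(r,fn,z) in T.items():
    p,h=blob(f,r,fn,z);c,rad=circ(p);print(k,c.round(4),rad.round(4),h.min(0),h.max(0),len(h))
c=f["color"][120:310,170:430];cv2.imwrite("pics/crop0.png",cv2.resize(c,None,fx=3,fy=3,interpolation=cv2.INTER_CUBIC))
E
```

```text
red lid [0.3995 0.2844] 0.0288 [205 260] [230 285] 17
timer [0.4138 0.1725] 0.028 [258 254] [283 278] 19
redc [0.4094 0.1729] 0.0404 [254 251] [289 286] 23
grncoast [0.401  0.2938] 0.0377 [217 258] [235 270] 6
black [ 0.474  -0.0252] 0.0165 [351 228] [365 243] 16
greyc [0.487  0.0902] 0.0734 [285 212] [329 257] 4
```

View pics/crop0.png

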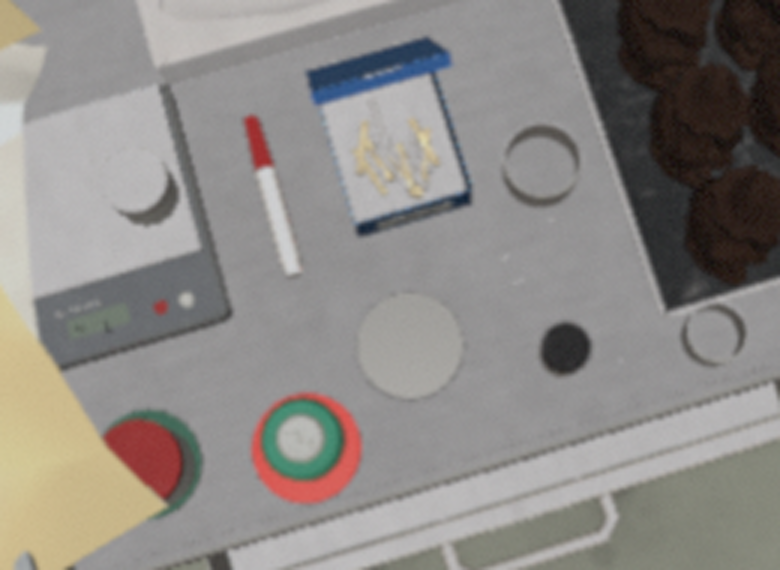

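The crop shows the red lid at about (217,272) with its left part hidden behind the bag's edge, the timer off-centre on the red coaster, and a clear table between the items. Next I need the bag's height.

```bash
python3 - <<'E'
from h import *
f=optics.grab_frame("top");g=optics.grab_frame("side")
im=g["color"].copy()
for name,px in (("cor",(225,290)),("edge",(205,262)),("bot",(85,385)),("mid",(150,230)),("ul",(157,50)),("left",(10,100))):
    for z in (0,.1,.15,.2,.25,.3,.4):
        P=plane(f,[px],z)[0];q=proj(g,P)[0];print(name,z,P.round(3),q.round(0))
# red pot lid fit with fixed radius & coaster fit from visible arcs
im=f["color"];hsv=cv2.cvtColor(im,cv2.COLOR_BGR2HSV)[250:300,195:245].astype(int);H,S,V=hsv[...,0],hsv[...,1],hsv[...,2]
for r in range(6,42,3): print(r+250,''.join('R' if (h<8 or h>172) and s>120 else 'G' if 55<h<100 and s>60 else 'Y' if 12<h<35 and s>60 else '.' for h,s in zip(H[r],S[r])))
E
```

```text
cor 0 [0.365 0.281 0.   ] [403. 279.]
cor 0.1 [0.363 0.259 0.1  ] [409. 226.]
cor 0.15 [0.362 0.247 0.15 ] [412. 197.]
cor 0.2 [0.36  0.236 0.2  ] [415. 167.]
cor 0.25 [0.359 0.225 0.25 ] [418. 136.]
cor 0.3 [0.358 0.214 0.3  ] [422. 103.]
cor 0.4 [0.356 0.191 0.4  ] [430.  32.]
edge 0 [0.43  0.328 0.   ] [371. 298.]
edge 0.1 [0.421 0.301 0.1  ] [379. 240.]
edge 0.15 [0.417 0.287 0.15 ] [383. 210.]
edge 0.2 [0.412 0.273 0.2  ] [388. 178.]
edge 0.25 [0.408 0.26  0.25 ] [392. 144.]
edge 0.3 [0.403 0.246 0.3  ] [397. 110.]
edge 0.4 [0.394 0.219 0.4  ] [408.  35.]
bot 0 [0.161 0.599 0.   ] [655. 479.]
bot 0.1 [0.18  0.544 0.1  ] [637. 373.]
bot 0.15 [0.189 0.516 0.15 ] [628. 321.]
bot 0.2 [0.198 0.489 0.2  ] [620. 268.]
bot 0.25 [0.208 0.461 0.25 ] [612. 216.]
bot 0.3 [0.217 0.434 0.3  ] [604. 163.]
bot 0.4 [0.236 0.379 0.4  ] [588.  57.]
mid 0 [0.509 0.461 0.   ] [328. 367.]
mid 0.1 [0.492 0.42  0.1  ] [341. 292.]
mid 0.15 [0.484 0.4   0.15 ] [347. 254.]
mid 0.2 [0.475 0.379 0.2  ] [354. 214.]
mid 0.25 [0.467 0.359 0.25 ] [362. 174.]
mid 0.3 [0.458 0.338 0.3  ] [369. 132.]
mid 0.4 [0.44
[... 555 characters left out ...]
left 0.4 [0.652 0.534 0.4  ] [157.  98.]
256 YY................................................
259 YYYY................YY....GGGGGGG.................
262 YYYYYY........RRRRRRRRRRRRRRR..GGGGGG.............
265 YYYYYYYY..RRRRRRRRRRRRRRRRRRRRRRR...GGG...........
268 YYYYYYYYYY.RRRRRRRRRRRRRRRRRRRRRRRR...GGG.........
271 YYYYYYYYYYYYY.RRRRRRRRRRRRRRRRRRRRR.....G.........
274 YYYYYYYYYYYYYYYY.RRRRRRRRRRRRRRRRRRR....GG........
277 YYYYYYYYYYYYYYYYYYY.RRRRRRRRRRRRRRRR....G.........
280 YYYYYYYYYYYYYYYYYYYYYY.RRRRRRRRRRR................
283 YYYYYYYYYYYYYYYYYYYYYYYYYY.RRRRRR.....G...........
286 YYYYYYYYYYYYYYYYYYYYYYYYYYYYY......GG.............
289 YYYYYYYYYYYYYYYYYYYYYYYYYYYYY...G.................
```

The bag sits roughly 0.07–0.1 m high and partly overhangs the pot's left side, so I will approach there slowly and watch the force. Next come refined positions.

```bash
cat >>h.py <<'E'
from scipy.optimize import least_squares
def fixr(p,r,c0,loss="soft_l1"):
    return least_squares(lambda c:np.hypot(*(p[:,:2]-c).T)-r,c0,loss=loss,f_scale=.001)
E
python3 - <<'E'
from h import *
f=optics.grab_frame("top");g=optics.grab_frame("side")
hsv=cv2.cvtColor(f["color"],cv2.COLOR_BGR2HSV).astype(int);H,S,V=hsv[...,0],hsv[...,1],hsv[...,2]
R_=((H<8)|(H>172))&(S>120);G=(H>55)&(H<100)&(S>60)
# right edges of lid per row (visible)
pts=[(195+np.where(R_[r,195:245])[0].max()+.5,r) for r in range(265,285)]
pts+=[(c,250+np.where(R_[250:300,c])[0].min()-.5) for c in range(209,224)]
p=plane(f,pts,.067);s=fixr(p,.032,[.4,.29]);print("red lid",s.x,np.abs(s.fun).max(), circ(p))
pts=[(195+np.where(G[r,195:245])[0].max()+.5,r) for r in range(262,288) if G[r,195:245].any()]
p=plane(f,pts,.005);s=fixr(p,.042,[.4,.28]);print("green coaster",s.x,np.abs(s.fun).mean(),circ(p))
m=((S<40)&(V>140)).astype(np.uint8)[205:265,280:335]
gr=cv2.cvtColor(f["color"],cv2.COLOR_BGR2GRAY)
print("grey vals",gr[236,285:332:3],"hsv",hsv[236,307],hsv[236,287])
w=gr[160:205,195:245];print("white row180",gr[180,196:240:2])
big=cv2.resize(gr[160:205,190:245],None,fx=4,fy=4,interpolation=cv2.INTER_CUBIC)
print("hough",cv2.HoughCircles(big,cv2.HOUGH_GRADIENT,1,40,param1=60,param2=12,minRadius=36,maxRadius=54))
big=cv2.resize(gr[205:268,275:338],None,fx=4,fy=4,interpolation=cv2.INTER_CUBIC)
hc=cv2.HoughCircles(big,cv2.HOUGH_GRADIENT,1,100,param1=40,param2=12,minRadius=60,maxRadius=85);print("grey",hc)
if hc is not None: print(plane(f,[[275+(hc[0,0,0]-1.5)/4,205+(hc[0,0,1]-1.5)/4]],.005))
cv2.imwrite("pics/crop1.png",np.vstack([cv2.resize(f["color"][155:210,180:260],(640,440),interpolation=cv2.INTER_CUBIC)[:300],cv2.resize(g["color"][220:275,230:390],(640,220),interpolation=cv2.INTER_CUBIC)]))
E
```

```text
red lid [0.39671053 0.28701311] 0.0015857351785888568 (array([0.396904  , 0.28673634]), np.float64(0.03173642396057114))
green coaster [0.40097994 0.29694162] 0.0005366740041565336 (array([0.40089769, 0.29439421]), np.float64(0.03972352059905474))
grey vals [149 144 163 162 162 162 164 163 162 162 163 163 163 143 147 145] hsv [ 18   8 164] [150   2 148]
white row180 [184 181 179 181 182 183 182 182 182 184 183 182 185 184 175  96 135 163
 107  97 141 150]
hough [[[115.5  98.5  42.5]]]
grey [[[124.5 126.5  63.7]]]
[[0.48190218 0.09319113 0.005     ]]
```

View pics/crop1.png

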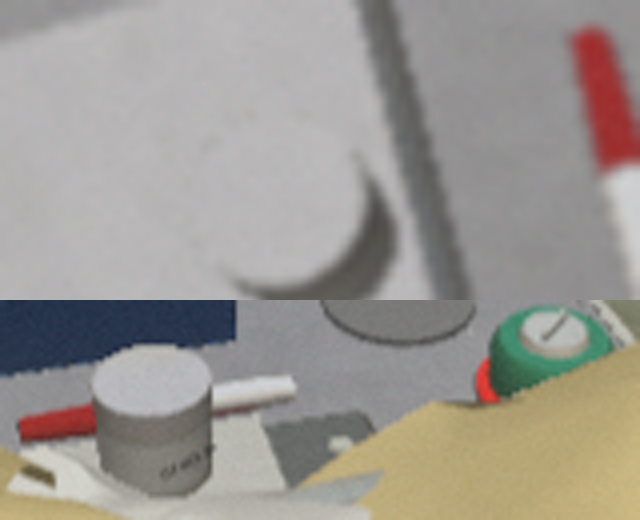

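The crop shows the white lid in the top view, centred near (214,180), with its right edge at col 225.5. In the side view the lid centre is near (268,240) and the timer knob near (369,228).

```bash
python3 - <<'E'
from h import *
f=optics.grab_frame("top");g=optics.grab_frame("side")
def tri(a,b):
    o1,d1=ray(f,[a]);o2,d2=ray(g,[b]);d1,d2=d1[0],d2[0]
    t=np.linalg.lstsq(np.c_[d1,-d2],o2-o1,rcond=None)[0];A=o1+d1*t[0];B=o2+d2*t[1];return ((A+B)/2).round(4),(np.linalg.norm(A-B)).round(4)
print("knob",tri((269.3,265.7),(369,228.2)),"white",tri((214.1,179.7),(268,240.2)))
print("white side@.092",plane(g,[(268,240.2)],.092)," timer knob top@.045",plane(f,[(269.3,265.7)],.045),plane(g,[(369,228.2)],.045))
p=plane(g,[(253,240.5),(283,239),(268,231.8),(267.5,249)],.092);print("white lid extents",p.round(4))
# black lid: side
hsv=cv2.cvtColor(g["color"],cv2.COLOR_BGR2HSV).astype(int)
gr=cv2.cvtColor(f["color"],cv2.COLOR_BGR2GRAY)
# dark crescent edge for white lid in top view
e=[]
for r in range(176,186):
    row=gr[r,216:232].astype(int);e.append((216+np.argmin(np.diff(row))+.5,r))
for c in range(208,219):
    col=gr[182:198,c].astype(int);e.append((c,182+np.argmin(np.diff(col))+.5))
q=plane(f,e,.092);s=fixr(q,.025,[.62,.28]);print("white top",s.x,np.abs(s.fun).mean(),circ(q))
m=lambda h,s,v:v<60
for F,roi in((f,(345,222,372,250)),(g,(318,172,348,192))):
    p,h=blob(F,roi,m,.04);print("black",circ(p),h.min(0),h.max(0))
E
```

```text
knob (array([0.4143, 0.1746, 0.0371]), np.float64(0.0)) white (array([0.6014, 0.2873, 0.0903]), np.float64(0.0011))
white side@.092 [[0.60172229 0.28939796 0.092     ]]  timer knob top@.045 [[0.41371512 0.17363681 0.045     ]] [[0.41654803 0.18604809 0.045     ]]
white lid extents [[0.6263 0.2902 0.092 ]
 [0.5772 0.2861 0.092 ]
 [0.6036 0.2653 0.092 ]
 [0.6007 0.3131 0.092 ]]
white top [0.60143336 0.28642573] 0.001310370441258053 (array([0.60486876, 0.28644292]), np.float64(0.027896775210694544))
black (array([ 0.47380114, -0.02512345]), np.float64(0.016397660405814897)) [351 229] [365 243]
black (array([ 0.47611631, -0.01412916]), np.float64(0.023565556722622415)) [324 177] [339 187]
```

```bash
cat >w.py <<'E'
# w.py x y z(TCP, m) yaw -> remaining travel in tool axes (mm) and turn about tool z
import sys; from h import *
s=ctrl.state();x,y,z,a=map(float,sys.argv[1:5]);M=R.from_quat(s["tool_rot"])
ty=M.apply([0,1,0]);yaw=np.arctan2(ty[1],ty[0]);d=(a-yaw+np.pi/2)%np.pi-np.pi/2
want=R.from_matrix(np.c_[[-np.sin(a),np.cos(a),0],[np.cos(a),np.sin(a),0],[0,0,-1]])
c=[w*R.from_euler("z",k) for w in [want] for k in (0,np.pi)]
e=min(((M.inv()*w).as_rotvec() for w in c),key=np.linalg.norm)
print("t",round(s["clock"],2),"tcp",(s["tcp_pos"]*1000).round(1),"travel",(M.inv().apply(np.array([x,y,z])-s["tcp_pos"])*1000).round(1),"after turn",((M*R.from_rotvec(e)).inv().apply(np.array([x,y,z])-s["tcp_pos"])*1000).round(1),"turn",e.round(3),"F",s["force"].round(1),"w",round(s["width"]*85.4,1),"g",round(s["grasp_force"],1),"j6",s["joints"][5].round(2))
E
python3 -m creep '[{"travel":[0,0,-12],"turn":[0,0,0.179]},{"travel":[0,0,-12],"turn":[0,0,0.179]},{"travel":[0,0,-12],"turn":[0,0,0.179]},{"travel":[0,0,-12],"turn":[0,0,0.179]},{"travel":[0,0,-12],"turn":[0,0,0.179]}]' 85
python3 w.py .4143 .1735 .15 .26
```

```text
clock: 1.08
tcp_pos: [0.2524, 0.5717, 0.2917]
tool_rot: [0.612, 0.791, 0.0, -0.0]
force: [-0.9, 0.3, 1.4]
width: 0.997
grasp_force: 0.0
t 1.07 tcp [252.4 571.7 291.7] travel [-426.1   56.6  141.7] after turn [-426.4   54.1  141.7] turn [ 0.    -0.    -0.006] F [-0.9  0.3  1.4] w 85.2 g 0.0 j6 0.8
```

```bash

python3 -m creep '[{"travel":[-43,6,0],"turn":[0,0,0]},{"travel":[-43,6,0],"turn":[0,0,0]},{"travel":[-43,6,0],"turn":[0,0,0]},{"travel":[-43,6,0],"turn":[0,0,0]},{"travel":[-43,6,0],"turn":[0,0,0]},{"travel":[-43,6,0],"turn":[0,0,0]},{"travel":[-43,6,0],"turn":[0,0,0]},{"travel":[-43,6,40],"turn":[0,0,0]},{"travel":[-43,6,50],"turn":[0,0,0]},{"travel":[-39,0,50],"turn":[0,0,0]}]'
python3 -m creep '[{"travel":[0,0,0],"turn":[0,0,-0.006]},{"travel":[0,0,0],"turn":[0,0,0]}]' >/dev/null
python3 w.py .4143 .1735 .012 .26
```

```text
clock: 2.33
tcp_pos: [0.4138, 0.1755, 0.1541]
tool_rot: [0.61, 0.793, 0.001, 0.001]
force: [0.6, 0.5, -0.0]
width: 0.994
grasp_force: 0.0
t 2.58 tcp [413.5 177.1 155.5] travel [ -3.7  -0.3 143.5] after turn [ -3.7  -0.2 143.5] turn [ 0.001 -0.     0.006] F [-0.2  0.1 -0.5] w 85.0 g 0.0 j6 -0.01
```

```bash

python3 -m creep '[{"travel":[-4,0,20],"turn":[0,0,0]},{"travel":[0,0,25],"turn":[0,0,0]},{"travel":[0,0,25],"turn":[0,0,0]},{"travel":[0,0,25],"turn":[0,0,0]},{"travel":[0,0,20],"turn":[0,0,0]},{"travel":[0,0,15],"turn":[0,0,0]},{"travel":[0,0,12],"turn":[0,0,0]}]'
python3 -m creep '[{"travel":[0,0,0],"turn":[0,0,0]}]' >/dev/null
python3 w.py .4143 .1735 .012 .26
python3 -m creep '[{"travel":[0,0,0],"turn":[0,0,0]},{"travel":[0,0,0],"turn":[0,0,0]},{"travel":[0,0,0],"turn":[0,0,0]},{"travel":[0,0,0],"turn":[0,0,0]},{"travel":[0,0,0],"turn":[0,0,0]}]' 50 40
python3 -c "
from h import *
f=optics.grab_frame('side');cv2.imwrite('pics/s2.png',cv2.resize(f['color'][120:300,250:490],None,fx=3,fy=3))"
```

```text
clock: 3.45
tcp_pos: [0.4148, 0.1741, 0.0133]
tool_rot: [0.607, 0.795, 0.001, 0.001]
force: [0.1, -0.3, -0.1]
width: 0.994
grasp_force: 0.0
t 3.58 tcp [414.3 173.5  12.9] travel [-0.   0.   0.9] after turn [-0.   0.   0.9] turn [ 0.    -0.     0.007] F [-0.1 -0.1  0.4] w 84.8 g 0.0 j6 -0.02
clock: 4.2
tcp_pos: [0.4145, 0.1732, 0.0138]
tool_rot: [0.607, 0.795, 0.001, 0.0]
force: [-1.7, 1.5, 6.4]
width: 0.706
grasp_force: 41.7
```

View pics/s2.png

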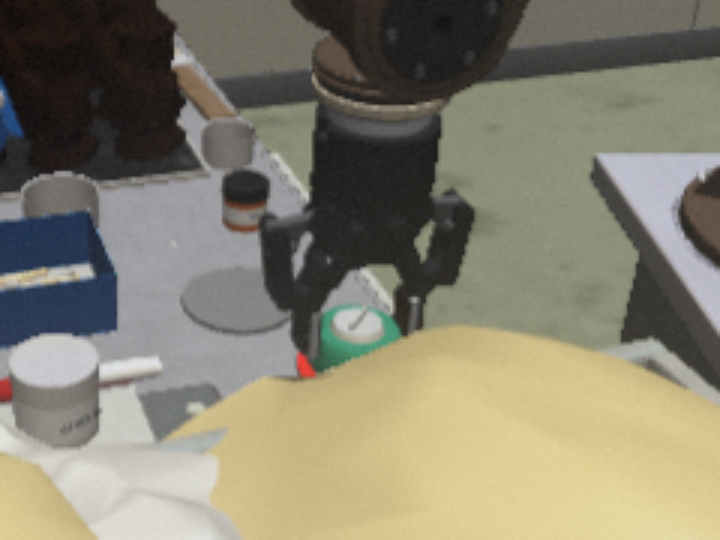

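```bash

python3 -m creep '[{"travel":[0,0,-15],"turn":[0,0,0]},{"travel":[0,0,-25],"turn":[0,0,0]},{"travel":[0,0,-20],"turn":[0,0,0]},{"travel":[-30,15,0],"turn":[0,0,0]},{"travel":[-30,15,0],"turn":[0,0,0]},{"travel":[-25,15,0],"turn":[0,0,0]},{"travel":[-10,0,0],"turn":[0,0,0]},{"travel":[0,0,0],"turn":[0,0,0]}]'
python3 w.py .482 .0932 .015 .26
```

```text
clock: 5.25
tcp_pos: [0.4819, 0.0928, 0.0729]
tool_rot: [0.607, 0.794, -0.0, -0.0]
force: [0.5, -0.3, -1.4]
width: 0.71
grasp_force: 44.0
t 5.25 tcp [481.9  92.8  72.9] travel [ 0.3  0.2 57.9] after turn [ 0.4  0.2 57.9] turn [-0.    -0.     0.005] F [ 0.5 -0.3 -1.4] w 60.6 g 44.0 j6 -0.21
```

```bash

python3 -m creep '[{"travel":[0,0,20],"turn":[0,0,0]},{"travel":[0,0,20],"turn":[0,0,0]},{"travel":[0,0,10],"turn":[0,0,0]},{"travel":[0,0,5],"turn":[0,0,0]},{"travel":[0,0,2],"turn":[0,0,0]},{"travel":[0,0,1],"turn":[0,0,0]},{"travel":[0,0,0],"turn":[0,0,0]}]'
python3 -m creep '[{"travel":[0,0,0],"turn":[0,0,0]},{"travel":[0,0,0],"turn":[0,0,0]},{"travel":[0,0,0],"turn":[0,0,0]},{"travel":[0,0,-10],"turn":[0,0,0]},{"travel":[0,0,-30],"turn":[0,0,0]},{"travel":[0,0,-45],"turn":[0,0,0]},{"travel":[0,0,-50],"turn":[0,0,0]},{"travel":[0,0,0],"turn":[0,0,0]}]' 85
python3 w.py .3967 .2870 .12 .26
```

```text
clock: 6.12
tcp_pos: [0.4826, 0.0931, 0.0151]
tool_rot: [0.607, 0.795, 0.0, 0.0]
force: [0.4, -0.5, -0.8]
width: 0.708
grasp_force: 44.0
clock: 7.12
tcp_pos: [0.4838, 0.0932, 0.1535]
tool_rot: [0.607, 0.795, 0.002, 0.003]
force: [-0.2, -0.1, -0.7]
width: 0.993
grasp_force: 0.0
t 7.12 tcp [483.8  93.2 153.5] travel [209.9 -33.3  33. ] after turn [209.6 -34.3  33.5] turn [0.007 0.001 0.006] F [-0.2 -0.1 -0.7] w 84.8 g 0.0 j6 -0.21
```

```bash
python3 - <<'E'
from h import *
f=optics.grab_frame("top");cv2.imwrite("pics/t3.png",cv2.resize(f["color"][140:320,120:440],None,fx=2.5,fy=2.5,interpolation=cv2.INTER_CUBIC))
red=lambda h,s,v:((h<8)|(h>172))&(s>120)&(v>60)
p,h=blob(f,(245,240,300,295),red,.005);print("redc",circ(p),h.min(0),h.max(0))
E
```

```text
Traceback (most recent call last):
  File "h.py", line 21, in blob
    c=max(cs,key=cv2.contourArea)[:,0]; h=cv2.convexHull(c)[:,0]+[x0,y0]
      ~~~^^^^^^^^^^^^^^^^^^^^^^^^
ValueError: max() iterable argument is empty
```

View pics/t3.png

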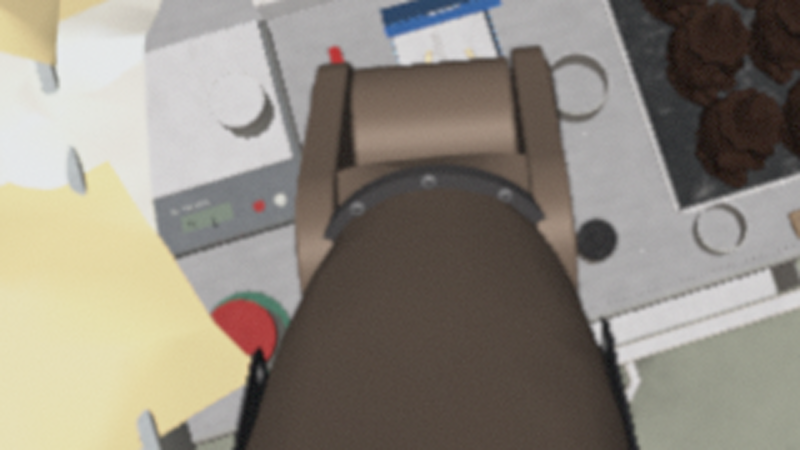

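```bash

python3 -m creep '[{"travel":[20,-3,0],"turn":[0,0,0]},{"travel":[30,-5,0],"turn":[0,0,0]},{"travel":[35,-5,0],"turn":[0,0,0]},{"travel":[35,-5,0],"turn":[0,0,0]},{"travel":[35,-6,0],"turn":[0,0,0]},{"travel":[35,-6,0],"turn":[0,0,0]},{"travel":[20,-4,0],"turn":[0,0,0.006]},{"travel":[0,0,0],"turn":[0,0,0]}]'
python3 w.py .3967 .2870 .04 .26
```

```text
clock: 8.18
tcp_pos: [0.3935, 0.2873, 0.1488]
tool_rot: [0.609, 0.793, -0.001, -0.0]
force: [0.1, -0.2, 0.4]
width: 0.993
grasp_force: 0.0
t 8.18 tcp [393.5 287.3 148.8] travel [ -1.1   3.2 108.8] after turn [ -1.1   3.  108.8] turn [-0.002  0.     0.002] F [ 0.1 -0.2  0.4] w 84.8 g 0.0 j6 0.23
```

The arm hides the red coaster in that picture, with the red pot still visible at about (219,273). There is no contact over the pot, so I will descend in steps.

```bash

python3 -m creep '[{"travel":[-1,3,10],"turn":[0,0,0]},{"travel":[0,0,10],"turn":[0,0,0]},{"travel":[0,0,10],"turn":[0,0,0]},{"travel":[0,0,10],"turn":[0,0,0]},{"travel":[0,0,0],"turn":[0,0,0]}]'
python3 -m creep '[{"travel":[0,0,8],"turn":[0,0,0]},{"travel":[0,0,8],"turn":[0,0,0]},{"travel":[0,0,0],"turn":[0,0,0]}]'
python3 w.py .3967 .2870 .04 .26
```

```text
clock: 8.8
tcp_pos: [0.3974, 0.2863, 0.109]
tool_rot: [0.61, 0.793, -0.001, -0.0]
force: [0.3, 0.3, 1.2]
width: 1.0
grasp_force: 0.0
clock: 9.18
tcp_pos: [0.3974, 0.2864, 0.0933]
tool_rot: [0.609, 0.793, -0.0, -0.0]
force: [1.0, -0.1, -0.4]
width: 0.996
grasp_force: 0.0
t 9.18 tcp [397.4 286.4  93.3] travel [ 0.7 -0.5 53.3] after turn [ 0.7 -0.5 53.3] turn [-0.001  0.     0.   ] F [ 1.  -0.1 -0.4] w 85.0 g 0.0 j6 0.23
```

```bash

python3 -m creep '[{"travel":[0,0,7],"turn":[0,0,0]},{"travel":[0,0,7],"turn":[0,0,0]},{"travel":[0,0,0],"turn":[0,0,0]}]'|grep -E "tcp|force"
python3 -m creep '[{"travel":[0,0,7],"turn":[0,0,0]},{"travel":[0,0,7],"turn":[0,0,0]},{"travel":[0,0,0],"turn":[0,0,0]}]'|grep -E "tcp|force"
python3 -c "
from h import *
f=optics.grab_frame('side');cv2.imwrite('pics/s4.png',cv2.resize(f['color'][120:300,250:490],None,fx=3,fy=3))"
```

```text
tcp_pos: [0.3974, 0.2864, 0.0793]
force: [0.2, 0.1, -0.7]
grasp_force: 0.0
tcp_pos: [0.3974, 0.2864, 0.0652]
force: [-0.1, -0.1, -0.6]
grasp_force: 0.0
```

View pics/s4.png

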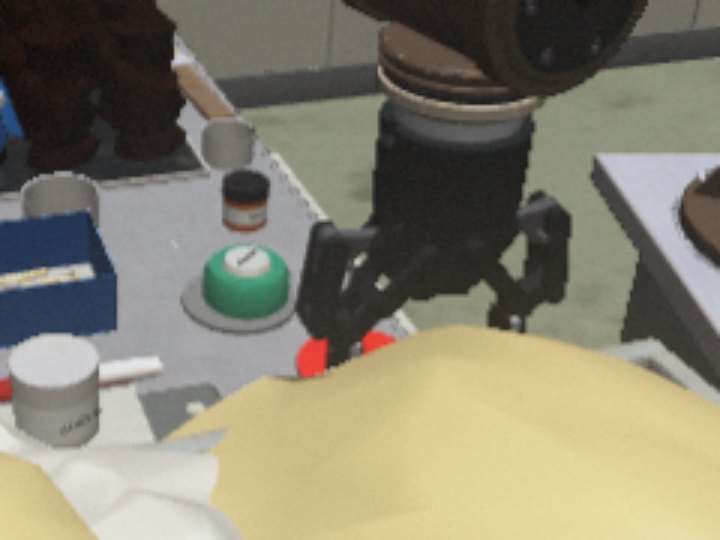

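The timer stands on the grey coaster at (332,217), and the open gripper is behind the bag's rim with no contact force. I will go on down and grip.

```bash

python3 -m creep '[{"travel":[0,0,7],"turn":[0,0,0]},{"travel":[0,0,7],"turn":[0,0,0]},{"travel":[0,0,7],"turn":[0,0,0]},{"travel":[0,0,6],"turn":[0,0,0]},{"travel":[0,0,0],"turn":[0,0,0]}]'|grep -E "tcp|force"
python3 -m creep '[{"travel":[0,0,0],"turn":[0,0,0]},{"travel":[0,0,0],"turn":[0,0,0]},{"travel":[0,0,0],"turn":[0,0,0]},{"travel":[0,0,0],"turn":[0,0,0]}]' 52 40
python3 -m creep '[{"travel":[0,0,-10],"turn":[0,0,0]},{"travel":[0,0,-20],"turn":[0,0,0]},{"travel":[0,0,-20],"turn":[0,0,0]},{"travel":[0,0,-20],"turn":[0,0,0]},{"travel":[0,0,0],"turn":[0,0,0]}]'
python3 w.py .409 .173 .04 .26
python3 - <<'E'
from h import *
g=optics.grab_frame("side");f=optics.grab_frame("top")
red=lambda h,s,v:((h<8)|(h>172))&(s>120)&(v>60)
cv2.imwrite("pics/b5.png",np.hstack([cv2.resize(f["color"][190:310,190:310],None,fx=3,fy=3),cv2.resize(g["color"][120:260,300:440],(360,360))]))
E
```

```text
tcp_pos: [0.3975, 0.2865, 0.0383]
force: [-0.3, 0.3, 0.4]
grasp_force: 0.0
clock: 11.1
tcp_pos: [0.3977, 0.2866, 0.0393]
tool_rot: [0.609, 0.793, 0.0, 0.0]
force: [0.2, -0.1, 6.7]
width: 0.738
grasp_force: 42.9
clock: 11.72
tcp_pos: [0.3981, 0.2868, 0.1102]
tool_rot: [0.609, 0.793, 0.001, 0.001]
force: [0.2, -0.0, -2.3]
width: 0.731
grasp_force: 44.4
t 11.72 tcp [398.1 286.8 110.2] travel [-112.9  -18.9   70.1] after turn [-112.8  -18.7   70.2] turn [ 0.003 -0.001  0.   ] F [ 0.2 -0.  -2.3] w 62.4 g 44.4 j6 0.23
```

View pics/b5.png

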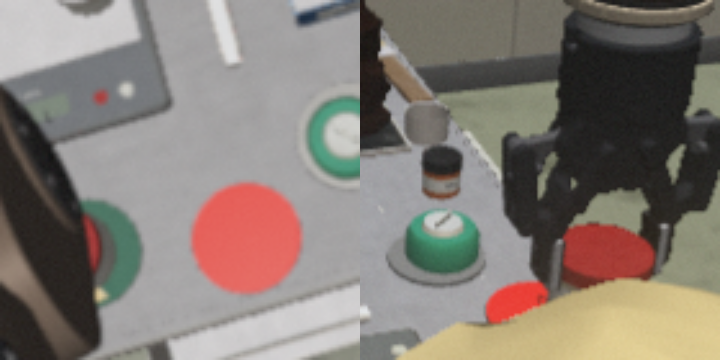

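The pot is held upright, with its lid in the side view near (418,217). The red coaster is fully visible in the top view near (272,269).

```bash
python3 - <<'E'
from h import *
f=optics.grab_frame("top")
red=lambda h,s,v:((h<8)|(h>172))&(s>120)&(v>60)
p,h=blob(f,(245,240,300,295),red,.005);c=circ(p);print("redc",c)
grn=lambda h,s,v:(h>60)&(h<95)&(s>80)
p,h=blob(f,(285,212,330,258),grn,.034);print("timer",circ(p))
hsv=cv2.cvtColor(f["color"],cv2.COLOR_BGR2HSV).astype(int);G=(hsv[...,0]>55)&(hsv[...,0]<100)&(hsv[...,1]>60)
pts=[(195+np.where(G[r,195:245])[0].max()+.5,r) for r in range(260,288) if G[r,195:245].any()]
p=plane(f,pts,.005);s=fixr(p,.042,[.4,.28]);print("green coaster",s.x,np.abs(s.fun).mean(),circ(p))
E
python3 -m creep '[{"travel":[-15,-2,0],"turn":[0,0,0]},{"travel":[-25,-5,0],"turn":[0,0,0]},{"travel":[-25,-4,0],"turn":[0,0,0]},{"travel":[-25,-4,0],"turn":[0,0,0]},{"travel":[-15,-2,0],"turn":[0,0,0]},{"travel":[-8,-2,0],"turn":[0,0,0]},{"travel":[0,0,0],"turn":[0,0,0]}]' | grep tcp
python3 w.py .409 .173 .04 .26
```

```text
redc (array([0.40964603, 0.1730009 ]), np.float64(0.04047071811208818))
timer (array([0.47988642, 0.0931075 ]), np.float64(0.02891724068409431))
green coaster [0.40099359 0.29705277] 0.0005843833034496717 (array([0.40113351, 0.29393695]), np.float64(0.039261948506444))
tcp_pos: [0.4083, 0.1722, 0.1087]
t 12.75 tcp [408.3 172.2 108.7] travel [ 0.6  0.9 68.7] after turn [ 0.6  0.9 68.7] turn [-0.    -0.    -0.001] F [ 1.   0.8 -1.5] w 62.6 g 44.4 j6 -0.01
```

```bash

python3 -m creep '[{"travel":[0,1.5,20],"turn":[0,0,0]},{"travel":[0,0,20],"turn":[0,0,0]},{"travel":[0,0,15],"turn":[0,0,0]},{"travel":[0,0,8],"turn":[0,0,0]},{"travel":[0,0,3],"turn":[0,0,0]},{"travel":[0,0,2],"turn":[0,0,0]},{"travel":[0,0,0],"turn":[0,0,0]}]'
python3 w.py .4096 .173 .0395 .26
```

```text
clock: 13.62
tcp_pos: [0.4099, 0.1729, 0.0411]
tool_rot: [0.609, 0.793, 0.0, 0.0]
force: [0.2, 0.5, -1.6]
width: 0.734
grasp_force: 44.5
t 13.62 tcp [409.9 172.9  41.1] travel [ 0.1 -0.3  1.6] after turn [ 0.1 -0.3  1.6] turn [ 0. -0.  0.] F [ 0.2  0.5 -1.6] w 62.6 g 44.5 j6 -0.01
```

```bash

python3 -m creep '[{"travel":[0,0,1],"turn":[0,0,0]},{"travel":[0,0,0.7],"turn":[0,0,0]},{"travel":[0,0,0],"turn":[0,0,0]}]' | grep -E "tcp|^force"
python3 -m creep '[{"travel":[0,0,0],"turn":[0,0,0]},{"travel":[0,0,0],"turn":[0,0,0]},{"travel":[0,0,0],"turn":[0,0,0]},{"travel":[0,0,-10],"turn":[0,0,0]},{"travel":[0,0,-30],"turn":[0,0,0]},{"travel":[0,0,-40],"turn":[0,0,0]},{"travel":[0,0,-30],"turn":[0,0,0]},{"travel":[0,0,0],"turn":[0,0,0]}]' 85
python3 w.py .4805 .0931 .10 .26
```

```text
tcp_pos: [0.4099, 0.1729, 0.0393]
force: [0.2, 0.6, 2.0]
clock: 15.0
tcp_pos: [0.4105, 0.1731, 0.1515]
tool_rot: [0.609, 0.793, 0.002, 0.001]
force: [0.4, 0.1, -0.4]
width: 0.999
grasp_force: 0.0
t 15.0 tcp [410.5 173.1 151.5] travel [-95.3  46.9  51.7] after turn [-95.3  47.1  51.5] turn [ 0.005 -0.     0.   ] F [ 0.4  0.1 -0.4] w 85.3 g 0.0 j6 -0.01
```

```bash

python3 -m creep '[{"travel":[-20,10,0],"turn":[0,0,0]},{"travel":[-30,15,0],"turn":[0,0,0]},{"travel":[-30,15,0],"turn":[0,0,0]},{"travel":[-16,8,20],"turn":[0,0,0]},{"travel":[0,0,30],"turn":[0,0,0]},{"travel":[0,0,30],"turn":[0,0,0]},{"travel":[0,0,30],"turn":[0,0,0]},{"travel":[0,0,15],"turn":[0,0,0]},{"travel":[0,0,0],"turn":[0,0,0]}]'|grep -E "tcp|^force"
python3 w.py .4815 .0931 .013 .26
```

```text
tcp_pos: [0.4804, 0.0924, 0.0234]
force: [0.0, 0.2, -0.1]
t 16.12 tcp [480.4  92.4  23.4] travel [ 0.4  1.3 10.4] after turn [ 0.4  1.3 10.4] turn [-0.002 -0.     0.   ] F [ 0.   0.2 -0.1] w 85.3 g 0.0 j6 -0.21
```

```bash

python3 -m creep '[{"travel":[0,1,5],"turn":[0,0,0]},{"travel":[0,0,5],"turn":[0,0,0]},{"travel":[0,0,0],"turn":[0,0,0]}]'|grep -E "tcp|^force"
python3 -m creep '[{"travel":[0,0,0],"turn":[0,0,0]},{"travel":[0,0,0],"turn":[0,0,0]},{"travel":[0,0,0],"turn":[0,0,0]},{"travel":[0,0,0],"turn":[0,0,0]}]' 50 40 |grep -E "tcp|orce|width"
python3 -m creep '[{"travel":[0,0,-15],"turn":[0,0,0]},{"travel":[0,0,-25],"turn":[0,0,0]},{"travel":[0,0,-35],"turn":[0,0,0]},{"travel":[0,0,-35],"turn":[0,0,0]},{"travel":[0,0,-15],"turn":[0,0,0]},{"travel":[0,0,0],"turn":[0,0,0]}]'|grep -E "tcp|orce|width"
python3 w.py .401 .2955 .13 .26
python3 -c "
from h import *
f=optics.grab_frame('top')
p,h=blob(f,(190,245,245,300),lambda h,s,v:(h>60)&(h<95)&(s>80),.005);print(circ(p),h.min(0),h.max(0))"
```

```text
tcp_pos: [0.4818, 0.0927, 0.0142]
force: [0.4, 0.3, -0.6]
tcp_pos: [0.4819, 0.0927, 0.0146]
force: [-1.6, -1.0, 5.6]
width: 0.708
grasp_force: 42.2
tcp_pos: [0.4821, 0.0927, 0.1407]
force: [-0.3, 0.8, -1.5]
width: 0.704
grasp_force: 43.9
t 17.75 tcp [482.1  92.7 140.7] travel [216.8 -26.3  10.5] after turn [216.8 -26.3  10.7] turn [0.003 0.    0.   ] F [-0.3  0.8 -1.5] w 60.1 g 43.9 j6 -0.2
(array([0.41156177, 0.29241479]), np.float64(0.031112699458929673)) [206 258] [234 280]
```

```bash

python3 -m creep '[{"travel":[20,-3,0],"turn":[0,0,0]},{"travel":[30,-3,0],"turn":[0,0,0]},{"travel":[35,-4,0],"turn":[0,0,0]},{"travel":[35,-4,0],"turn":[0,0,0]},{"travel":[35,-4,0],"turn":[0,0,0]},{"travel":[30,-4,0],"turn":[0,0,0]},{"travel":[20,-3,0],"turn":[0,0,0]},{"travel":[12,-1,0],"turn":[0,0,0]},{"travel":[0,0,0],"turn":[0,0,0]}]'|grep -E "tcp|^force"
python3 - <<'E'
from h import *
f=optics.grab_frame('top');hsv=cv2.cvtColor(f["color"],cv2.COLOR_BGR2HSV).astype(int);G=(hsv[...,0]>55)&(hsv[...,0]<100)&(hsv[...,1]>60)
red=lambda h,s,v:((h<8)|(h>172))&(s>120)&(v>60)
p,h=blob(f,(240,235,300,295),red,.067);print("lid",circ(p),h.min(0),h.max(0))
for r in range(256,292,3): print(r,''.join('G' if x else '.' for x in G[r,195:260]))
cv2.imwrite("pics/t6.png",cv2.resize(f["color"][160:310,160:360],None,fx=3.5,fy=3.5,interpolation=cv2.INTER_CUBIC))
E
python3 w.py .401 .2955 .0145 .26
```

```text
tcp_pos: [0.4006, 0.2959, 0.1387]
force: [-0.2, -0.1, -0.1]
lid (array([0.40535087, 0.16581996]), np.float64(0.03784477232739162)) [254 251] [289 286]
256 .................................................................
259 ...........GGGGGGGGGGGGGGGGGGGGGG................................
262 ............GGGGGGGGGGGGGGGGGGGGGGGGG............................
265 ............GGGGGGGGGGGGGGGGGGGGGGGGGGG..........................
268 .............GGGGGGGGGGGGGGGGGGGGGGGGGGGG........................
271 .............GGGGGGGGGGGGGGGGGGGGGGGGGGGG........................
274 ..............GGGGGGGGGGGGGGGGGGGGGGGGGGGG.......................
277 ...............GGGGGGGGGGGGGGGGGGGGGGGGGG........................
280 ...............GGGG....GGGGGGGGGGGGGGGGG.........................
283 ...........................GGGGGGGGGGGG..........................
286 ..............................GGGGGGG............................
289 ................................G................................
t 18.98 tcp [400.8 295.5 138.8] travel [  0.    0.2 124.3] after turn [ -0.    0.2 124.3] turn [-0.001  0.     0.   ] F [ 0.2  0.4 -0.7] w 60.3 g 43.9 j6 0.24
```

View pics/t6.png

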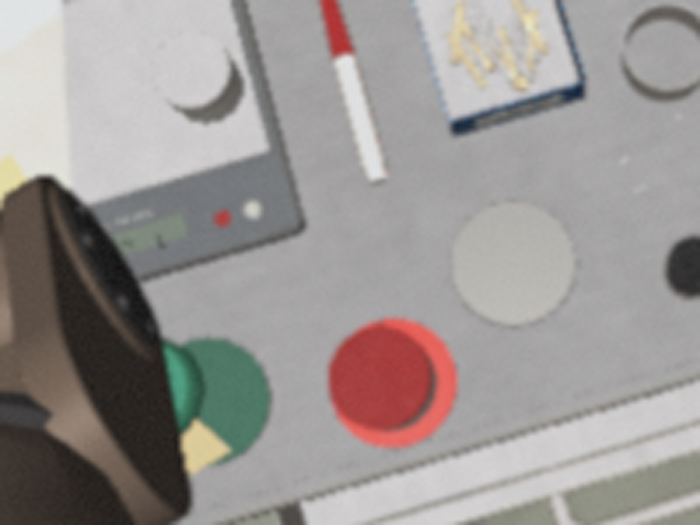

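The pot stands on the red coaster, with its lid centre near (269,268), and the green coaster's right arc is visible to about col 237.

```bash

python3 - <<'E'
from h import *
f=optics.grab_frame('top');hsv=cv2.cvtColor(f["color"],cv2.COLOR_BGR2HSV).astype(int);G=(hsv[...,0]>55)&(hsv[...,0]<100)&(hsv[...,1]>60)
red=lambda h,s,v:((h<8)|(h>172))&(s>120)&(v>60)
print(hsv[268,269],hsv[280,285])
vt=(hsv[268,269,2]+hsv[280,285,2])/2
p,h=blob(f,(240,235,300,295),lambda a,b,v:red(a,b,v)&(v<vt)&(v>100),.067);print("lid",circ(p),h.min(0),h.max(0))
p,h=blob(f,(240,235,300,295),red,.005);c0=circ(p);print('coaster hull',c0)
pts=[(195+np.where(G[r,195:260])[0].max(),r) for r in range(260,289)]
p=plane(f,pts,.005);s=fixr(p,.0405,[.4,.29]);print("green",s.x,np.abs(s.fun).max(),circ(p))
E
python3 w.py .401 .2955 .0145 .26
```

```text
[  0 159 165] [  1 131 222]
lid (array([0.4086542 , 0.17259785]), np.float64(0.03146601335272588)) [254 252] [284 282]
coaster hull (array([0.40956871, 0.17295629]), np.float64(0.040435996766441704))
green [0.40086706 0.29630523] 0.001307873678109063 (array([0.40089503, 0.29509998]), np.float64(0.03944693650680792))
t 19.02 tcp [401.  295.2 138.9] travel [3.000e-01 1.000e-01 1.244e+02] after turn [  0.3   0.  124.4] turn [-0.  0. -0.] F [ 0.  -0.1 -0.7] w 60.4 g 43.9 j6 0.24
```

```bash

python3 -m creep '[{"travel":[0,0,25],"turn":[0,0,0]},{"travel":[0,0,30],"turn":[0,0,0]},{"travel":[0,0,25],"turn":[0,0,0]},{"travel":[0,0,20],"turn":[0,0,0]},{"travel":[0,0,12],"turn":[0,0,0]},{"travel":[0,0,6],"turn":[0,0,0]},{"travel":[0,0,3],"turn":[0,0,0]},{"travel":[0,0,2],"turn":[0,0,0]},{"travel":[0,0,0.5],"turn":[0,0,0]},{"travel":[0,0,0],"turn":[0,0,0]}]'|grep -E "tcp|^force"
python3 w.py .401 .2955 .0145 .26
```

```text
tcp_pos: [0.401, 0.2958, 0.0159]
force: [0.5, 0.3, -1.1]
t 20.27 tcp [401.  295.8  15.9] travel [-0.3 -0.   1.4] after turn [-0.3 -0.   1.4] turn [ 0. -0.  0.] F [ 0.5  0.3 -1.1] w 60.3 g 43.9 j6 0.24
```

```bash

python3 -m creep '[{"travel":[0,0,0.8],"turn":[0,0,0]},{"travel":[0,0,0.6],"turn":[0,0,0]},{"travel":[0,0,0],"turn":[0,0,0]}]'|grep -E "tcp|^force"
python3 -m creep '[{"travel":[0,0,0],"turn":[0,0,0]},{"travel":[0,0,0],"turn":[0,0,0]},{"travel":[0,0,0],"turn":[0,0,0]},{"travel":[0,0,-10],"turn":[0,0,0]},{"travel":[0,0,-30],"turn":[0,0,0]},{"travel":[0,0,-45],"turn":[0,0,0]},{"travel":[0,0,-50],"turn":[0,0,0]},{"travel":[0,0,-50],"turn":[0,0,0]},{"travel":[0,0,0],"turn":[0,0,0]}]' 85|grep -E "tcp|^force"
python3 w.py .6015 .2868 .20 .26
```

```text
tcp_pos: [0.4009, 0.2958, 0.0146]
force: [-0.7, -1.9, 5.0]
tcp_pos: [0.4018, 0.2963, 0.2031]
force: [-0.5, 0.3, -0.6]
t 21.77 tcp [401.8 296.3 203.1] travel [-60.5 190.5   4.3] after turn [-60.5 190.5   3.1] turn [ 0.007 -0.002  0.   ] F [-0.5  0.3 -0.6] w 85.1 g 0.0 j6 0.24
```

```bash

python3 -m creep '[{"travel":[-7,22,0],"turn":[0,0,0]},{"travel":[-11,34,0],"turn":[0,0,0]},{"travel":[-11,35,0],"turn":[0,0,0]},{"travel":[-11,35,0],"turn":[0,0,0]},{"travel":[-11,34,10],"turn":[0,0,0]},{"travel":[-9,30,15],"turn":[0,0,0]},{"travel":[0,0,25],"turn":[0,0,0]},{"travel":[0,0,20],"turn":[0,0,0]},{"travel":[0,0,0],"turn":[0,0,0]},{"travel":[0,0,0],"turn":[0,0,0]}]'|grep -E "tcp|^force"
python3 w.py .6015 .2868 .060 .26
python3 - <<'E'
from h import *
f=optics.grab_frame('top');g=optics.grab_frame("side")
cv2.imwrite("pics/b7.png",np.hstack([cv2.resize(f["color"][150:310,180:340],(400,400)),cv2.resize(g["color"][110:270,200:360],(400,400))]))
G=lambda h,s,v:(h>60)&(h<95)&(s>80)
E
```

```text
tcp_pos: [0.6, 0.2866, 0.1297]
force: [0.6, 0.4, -0.0]
t 23.02 tcp [600.  286.6 129.7] travel [-0.2  1.4 69.7] after turn [-0.2  1.5 69.7] turn [ 0. -0.  0.] F [ 0.6  0.4 -0. ] w 85.2 g 0.0 j6 0.09
```

View pics/b7.png

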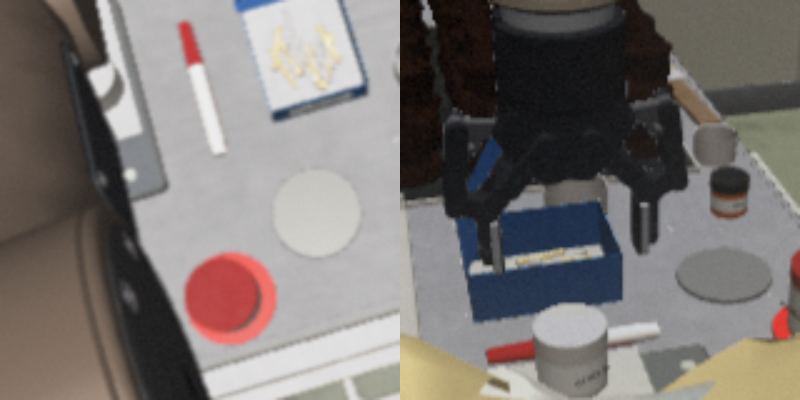

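The gripper is centred over the white pot in the side view (finger midline about col 267, lid at 268).

```bash

python3 -m creep '[{"travel":[0,1.5,15],"turn":[0,0,0]},{"travel":[0,0,20],"turn":[0,0,0]},{"travel":[0,0,18],"turn":[0,0,0]},{"travel":[0,0,12],"turn":[0,0,0]},{"travel":[0,0,5],"turn":[0,0,0]},{"travel":[0,0,0],"turn":[0,0,0]}]'|grep -E "tcp|^force"
python3 -m creep '[{"travel":[0,0,0],"turn":[0,0,0]},{"travel":[0,0,0],"turn":[0,0,0]},{"travel":[0,0,0],"turn":[0,0,0]},{"travel":[0,0,0],"turn":[0,0,0]},{"travel":[0,0,0],"turn":[0,0,0]}]' 38 35|grep -E "tcp|^force|width|grasp"
python3 -m creep '[{"travel":[0,0,-12],"turn":[0,0,0]},{"travel":[0,0,-25],"turn":[0,0,0]},{"travel":[0,0,-35],"turn":[0,0,0]},{"travel":[0,0,-35],"turn":[0,0,0]},{"travel":[0,0,-20],"turn":[0,0,0]},{"travel":[0,0,0],"turn":[0,0,0]}]'|grep -E "tcp|^force|width|grasp"
python3 w.py .4087 .1726 .20 .26
```

```text
tcp_pos: [0.6015, 0.287, 0.0591]
force: [-0.3, 0.3, -1.1]
tcp_pos: [0.6016, 0.2871, 0.06]
force: [-0.9, -0.0, 5.6]
width: 0.572
grasp_force: 35.8
tcp_pos: [0.6018, 0.2871, 0.1882]
force: [0.4, 0.2, -0.9]
width: 0.573
grasp_force: 36.4
t 25.25 tcp [601.8 287.1 188.2] travel [ -61.  -216.   -12.5] after turn [ -61.  -216.1  -11.8] turn [ 0.003 -0.     0.   ] F [ 0.4  0.2 -0.9] w 48.9 g 36.4 j6 0.09
```

```bash

python3 -m creep '[{"travel":[-6,-20,0],"turn":[0,0,0]},{"travel":[-9,-32,0],"turn":[0,0,0]},{"travel":[-10,-36,0],"turn":[0,0,0]},{"travel":[-10,-36,0],"turn":[0,0,0]},{"travel":[-10,-36,0],"turn":[0,0,0]},{"travel":[-9,-32,0],"turn":[0,0,0]},{"travel":[-7,-24,0],"turn":[0,0,0]},{"travel":[0,0,0],"turn":[0,0,0]},{"travel":[0,0,0],"turn":[0,0,0]}]'|grep -E "tcp|^force|width|grasp"
python3 w.py .4087 .1726 .085 .26
python3 - <<'E'
from h import *
f=optics.grab_frame('top');g=optics.grab_frame("side")
for n,F,roi,z in(("top",f,(190,240,245,300),.034),):
    p,h=blob(F,roi,lambda h,s,v:(h>60)&(h<95)&(s>80),.005);print(circ(p),h.min(0),h.max(0))
cv2.imwrite("pics/b8.png",np.hstack([cv2.resize(f["color"][200:300,185:285],(400,400)),cv2.resize(g["color"][120:260,290:430],(400,400))]))
E
```

```text
tcp_pos: [0.4089, 0.1727, 0.186]
force: [0.1, -1.1, -1.2]
width: 0.571
grasp_force: 36.5
t 26.38 tcp [408.9 172.7 186. ] travel [ -0.   -0.2 101. ] after turn [ -0.   -0.2 101. ] turn [ 0. -0. -0.] F [ 0.1 -1.1 -1.2] w 48.8 g 36.5 j6 -0.01Traceback (most recent call last):
  File "<stdin>", line 4, in <module>
  File "h.py", line 21, in blob
    c=max(cs,key=cv2.contourArea)[:,0]; h=cv2.convexHull(c)[:,0]+[x0,y0]
      ~~~^^^^^^^^^^^^^^^^^^^^^^^^
ValueError: max() iterable argument is empty
```

```bash

python3 -m creep '[{"travel":[0,0,20],"turn":[0,0,0]},{"travel":[0,0,25],"turn":[0,0,0]},{"travel":[0,0,25],"turn":[0,0,0]},{"travel":[0,0,15],"turn":[0,0,0]},{"travel":[0,0,8],"turn":[0,0,0]},{"travel":[0,0,4],"turn":[0,0,0]},{"travel":[0,0,1],"turn":[0,0,0]},{"travel":[0,0,0],"turn":[0,0,0]}]'|grep -E "tcp|^force|width|grasp"
python3 -m creep '[{"travel":[0,0,1],"turn":[0,0,0]},{"travel":[0,0,0],"turn":[0,0,0]}]'|grep -E "tcp|^force"
python3 w.py .4087 .1726 .085 .26
```

```text
tcp_pos: [0.4085, 0.1725, 0.0886]
force: [-0.7, -0.2, -1.0]
width: 0.571
grasp_force: 36.5
tcp_pos: [0.4084, 0.1725, 0.0874]
force: [-0.2, -0.8, -1.0]
t 27.73 tcp [408.4 172.5  87.4] travel [0.  0.3 2.4] after turn [0.  0.3 2.4] turn [ 0. -0. -0.] F [-0.2 -0.8 -1. ] w 48.8 g 36.5 j6 -0.01
```

```bash

python3 -m creep '[{"travel":[0,0,1],"turn":[0,0,0]},{"travel":[0,0,0.6],"turn":[0,0,0]},{"travel":[0,0,0],"turn":[0,0,0]}]'|grep -E "tcp|^force"
python3 -m creep '[{"travel":[0,0,0.5],"turn":[0,0,0]},{"travel":[0,0,0],"turn":[0,0,0]}]'|grep -E "tcp|^force"
python3 -m creep '[{"travel":[0,0,0.5],"turn":[0,0,0]},{"travel":[0,0,0],"turn":[0,0,0]}]'|grep -E "tcp|^force"
```

```text
tcp_pos: [0.4083, 0.1725, 0.0856]
force: [0.6, -0.3, -1.7]
tcp_pos: [0.4083, 0.1725, 0.0851]
force: [-0.6, -0.3, -0.9]
tcp_pos: [0.4083, 0.1725, 0.0846]
force: [0.6, 0.6, -0.4]
```

```bash

python3 -m creep '[{"travel":[0,0,0.5],"turn":[0,0,0]},{"travel":[0,0,0],"turn":[0,0,0]}]'|grep -E "tcp|^force"
python3 -m creep '[{"travel":[0,0,0],"turn":[0,0,0]},{"travel":[0,0,0],"turn":[0,0,0]},{"travel":[0,0,0],"turn":[0,0,0]},{"travel":[0,0,-10],"turn":[0,0,0]},{"travel":[0,0,-25],"turn":[0,0,0]},{"travel":[0,0,-35],"turn":[0,0,0]},{"travel":[0,0,-35],"turn":[0,0,0]},{"travel":[0,0,0],"turn":[0,0,0]}]' 80|grep -E "tcp|^force"
python3 w.py .4741 -.0251 .20 .26
```

```text
tcp_pos: [0.4083, 0.1725, 0.0845]
force: [-1.7, -0.9, 6.0]
tcp_pos: [0.4091, 0.1727, 0.1916]
force: [-0.3, 0.6, -0.7]
t 29.85 tcp [409.1 172.7 191.6] travel [-207.9   11.9   -8.3] after turn [-207.9   11.9   -8.4] turn [ 0.005 -0.     0.   ] F [-0.3  0.6 -0.7] w 80.2 g 0.0 j6 -0.01
```

```bash

python3 -m creep '[{"travel":[-20,1,0],"turn":[0,0,0]},{"travel":[-32,2,0],"turn":[0,0,0]},{"travel":[-35,2,0],"turn":[0,0,0]},{"travel":[-35,2,0],"turn":[0,0,0]},{"travel":[-35,2,20],"turn":[0,0,0]},{"travel":[-30,2,30],"turn":[0,0,0]},{"travel":[-21,1,30],"turn":[0,0,0]},{"travel":[0,0,25],"turn":[0,0,0]},{"travel":[0,0,15],"turn":[0,0,0]},{"travel":[0,0,0],"turn":[0,0,0]}]'|grep -E "tcp|^force"
python3 - <<'E'
from h import *
f=optics.grab_frame('top');g=optics.grab_frame("side")
hsv=cv2.cvtColor(f["color"],cv2.COLOR_BGR2HSV).astype(int)
x0,y0=195,245
p,h=blob(f,(190,240,245,300),lambda h,s,v:(h>60)&(h<95)&(s>100)&(v>120),.034);print("timer?",circ(p),h.min(0),h.max(0))
cv2.imwrite("pics/b8.png",np.hstack([cv2.resize(f["color"][200:300,185:285],(400,400),interpolation=cv2.INTER_CUBIC),cv2.resize(g["color"][120:260,290:430],(400,400))]))
E
python3 w.py .4741 -.0251 .010 .26
```

```text
tcp_pos: [0.4726, -0.0254, 0.0679]
force: [-0.3, 0.4, -0.0]
t 31.2 tcp [473.3 -25.4  69.2] travel [ 0.1  0.9 59.2] after turn [ 0.1  0.8 59.2] turn [-0. -0.  0.] F [-0.2 -0.2 -0.6] w 80.0 g 0.0 j6 -0.45Traceback (most recent call last):
  File "<stdin>", line 5, in <module>
  File "h.py", line 21, in blob
    c=max(cs,key=cv2.contourArea)[:,0]; h=cv2.convexHull(c)[:,0]+[x0,y0]
      ~~~^^^^^^^^^^^^^^^^^^^^^^^^
ValueError: max() iterable argument is empty
```

```bash

python3 - <<'E'
from h import *
f=optics.grab_frame('top');g=optics.grab_frame("side")
cv2.imwrite("pics/b8.png",np.hstack([cv2.resize(f["color"][200:300,185:285],(400,400),interpolation=cv2.INTER_CUBIC),cv2.resize(g["color"][120:260,290:430],(400,400))]))
E
```

```text
(no output)
```

View pics/b8.png

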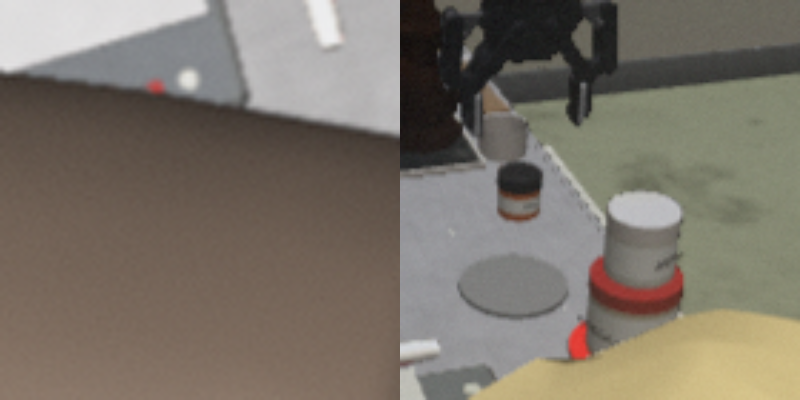

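The white pot stands upright on the red one. In the side view the white lid centre is about (375.4,194) and the red lid centre is at col 373. I will check this against the projected axis.

```bash

python3 - <<'E'
from h import *
g=optics.grab_frame("side")
print("axis proj z .061,.117",proj(g,[[.4087,.1726,.061],[.4087,.1726,.117],[.4083,.1725,.117]]).round(1))
print("white top centre@.117",plane(g,[(375.4,194.2)],.117).round(4))
hsv=cv2.cvtColor(g["color"],cv2.COLOR_BGR2HSV).astype(int);red=((hsv[...,0]<8)|(hsv[...,0]>172))&(hsv[...,1]>110)&(hsv[...,2]<200)
gr=cv2.cvtColor(g["color"],cv2.COLOR_BGR2GRAY).astype(int)
for r in range(188,232,3):
    c=np.where(red[r,345:400])[0]; d=np.diff(gr[r,350:396]);print(r,"red",(c.min()+345,c.max()+345) if len(c) else "", "edge",350+d[:25].argmax()+.5, 375+np.abs(d[25:]).argmax()+.5)
E
python3 -m creep '[{"travel":[0,1,15],"turn":[0,0,0]},{"travel":[0,0,18],"turn":[0,0,0]},{"travel":[0,0,15],"turn":[0,0,0]},{"travel":[0,0,8],"turn":[0,0,0]},{"travel":[0,0,3],"turn":[0,0,0]},{"travel":[0,0,0],"turn":[0,0,0]}]'|grep -E "tcp|^force"
python3 w.py .4741 -.0251 .010 .26
```

```text
axis proj z .061,.117 [[372.7 217.5]
 [375.3 192.4]
 [375.5 192.3]]
white top centre@.117 [[0.4095 0.1795 0.117 ]]
188 red  edge 352.5 382.5
191 red  edge 362.5 386.5
194 red  edge 362.5 387.5
197 red  edge 359.5 387.5
200 red  edge 359.5 387.5
203 red  edge 365.5 387.5
206 red  edge 364.5 386.5
209 red  edge 362.5 388.5
212 red (np.int64(358), np.int64(360)) edge 361.5 379.5
215 red (np.int64(357), np.int64(388)) edge 364.5 388.5
218 red (np.int64(357), np.int64(388)) edge 357.5 388.5
221 red (np.int64(357), np.int64(388)) edge 361.5 388.5
224 red (np.int64(359), np.int64(387)) edge 365.5 388.5
227 red (np.int64(363), np.int64(384)) edge 367.5 387.5
230 red  edge 353.5 386.5
tcp_pos: [0.4744, -0.0252, 0.0101]
force: [0.2, -0.6, 0.1]
t 32.1 tcp [474.4 -25.2  10.1] travel [ 0.2 -0.3  0.1] after turn [ 0.2 -0.3  0.1] turn [ 0. -0.  0.] F [ 0.2 -0.6  0.1] w 79.7 g 0.0 j6 -0.45
```

```bash

python3 -m creep '[{"travel":[0,0,0],"turn":[0,0,0]},{"travel":[0,0,0],"turn":[0,0,0]},{"travel":[0,0,0],"turn":[0,0,0]},{"travel":[0,0,0],"turn":[0,0,0]},{"travel":[0,0,0],"turn":[0,0,0]},{"travel":[0,0,0],"turn":[0,0,0]}]' 26 30|grep -E "tcp|^force|width|grasp"
python3 - <<'E'
from h import *
g=optics.grab_frame("side")
hsv=cv2.cvtColor(g["color"],cv2.COLOR_BGR2HSV).astype(int)
print("col 375 rows 182-232 v:",list(zip(range(182,234),hsv[182:234,375,2],hsv[182:234,375,1])))
x,y=.4087,.1726
print("lid w back/front, white foot front, red lid bottom front",proj(g,[[x,y-.025,.117],[x,y+.025,.117],[x,y+.024,.067],[x,y+.032,.067],[x,y+.032,.055]]).round(1)[:,1])
E
```

```text
tcp_pos: [0.4746, -0.0252, 0.0106]
force: [-1.5, 0.2, 5.2]
width: 0.432
grasp_force: 29.4
col 375 rows 182-232 v: [(182, np.int64(117), np.int64(44)), (183, np.int64(111), np.int64(41)), (184, np.int64(106), np.int64(46)), (185, np.int64(110), np.int64(42)), (186, np.int64(130), np.int64(18)), (187, np.int64(174), np.int64(7)), (188, np.int64(193), np.int64(5)), (189, np.int64(190), np.int64(4)), (190, np.int64(190), np.int64(1)), (191, np.int64(192), np.int64(4)), (192, np.int64(196), np.int64(7)), (193, np.int64(194), np.int64(7)), (194, np.int64(192), np.int64(5)), (195, np.int64(191), np.int64(5)), (196, np.int64(195), np.int64(8)), (197, np.int64(191), np.int64(8)), (198, np.int64(193), np.int64(3)), (199, np.int64(169), np.int64(2)), (200, np.int64(134), np.int64(19)), (201, np.int64(116), np.int64(24)), (202, np.int64(118), np.int64(22)), (203, np.int64(117), np.int64(26)), (204, np.int64(118), np.int64(28)), (205, np.int64(117), np.int64(31)), (206, np.int64(113), np.int64(25)), (207, np.int64(128), np.int64(16)), (208, np.int64(129), np.int64(16)), (209, np.int64(129), np.in
[... 270 characters left out ...]
.int64(137), np.int64(19)), (218, np.int64(124), np.int64(25)), (219, np.int64(117), np.int64(28)), (220, np.int64(120), np.int64(55)), (221, np.int64(143), np.int64(136)), (222, np.int64(157), np.int64(166)), (223, np.int64(155), np.int64(169)), (224, np.int64(153), np.int64(175)), (225, np.int64(129), np.int64(168)), (226, np.int64(97), np.int64(158)), (227, np.int64(101), np.int64(149)), (228, np.int64(101), np.int64(157)), (229, np.int64(102), np.int64(150)), (230, np.int64(111), np.int64(83)), (231, np.int64(112), np.int64(59)), (232, np.int64(128), np.int64(30)), (233, np.int64(137), np.int64(19))]
lid w back/front, white foot front, red lid bottom front [186.  199.1 221.7 224.1 229.4]
```

```bash

python3 -m creep '[{"travel":[0,0,-12],"turn":[0,0,0]},{"travel":[0,0,-28],"turn":[0,0,0]},{"travel":[0,0,-40],"turn":[0,0,0]},{"travel":[0,0,-45],"turn":[0,0,0]},{"travel":[0,0,-45],"turn":[0,0,0]},{"travel":[0,0,-40],"turn":[0,0,0]},{"travel":[0,0,-30],"turn":[0,0,0]}]'|grep -E "tcp|^force|width|grasp"
python3 -m creep '[{"travel":[18,14,0],"turn":[0,0,0]},{"travel":[27,21,0],"turn":[0,0,0]},{"travel":[32,25,0],"turn":[0,0,0]},{"travel":[32,25,0],"turn":[0,0,0]},{"travel":[32,25,0],"turn":[0,0,0]},{"travel":[32,25,0],"turn":[0,0,0]},{"travel":[32,25,0],"turn":[0,0,0]},{"travel":[27,21,0],"turn":[0,0,0]},{"travel":[18,14,0],"turn":[0,0,0]},{"travel":[0,0,0],"turn":[0,0,0]}]'|grep -E "tcp|^force|width|grasp"
python3 - <<'E'
from h import *
f=optics.grab_frame("top");np.save("f.npy",f,allow_pickle=True)
cv2.imwrite("pics/b9.png",cv2.resize(f["color"][230:300,200:310],None,fx=7,fy=7,interpolation=cv2.INTER_CUBIC))
E
```

```text
tcp_pos: [0.474, -0.0251, 0.2527]
force: [0.2, 0.8, -1.0]
width: 0.43
grasp_force: 30.3
tcp_pos: [0.5982, 0.2676, 0.2503]
force: [-0.2, -0.9, -0.8]
width: 0.434
grasp_force: 30.3
```

View pics/b9.png

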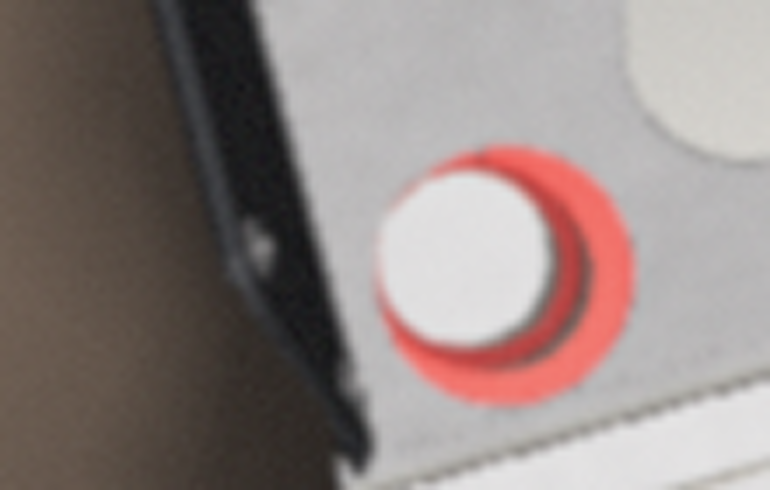

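The white lid is clear at about (266.6,266.8), on the red lid and red coaster.

```bash

python3 - <<'E'
from h import *
f=np.load("f.npy",allow_pickle=True).item()
hsv=cv2.cvtColor(f["color"],cv2.COLOR_BGR2HSV);print(hsv[267,264:284,2],hsv[267,250:258,2])
p,h=blob(f,(250,248,285,284),lambda a,s,v:(s<40)&(v>195),.117);print("white",circ(p),h.min(0),h.max(0),plane(f,[(266.6,266.8)],.117))
red=lambda h,s,v:((h<8)|(h>172))&(s>100)
H,S,V=[hsv[...,i].astype(int) for i in range(3)]
# red lid right/bottom arc: transition lid(dark red) -> body side (grey) per row
D=red(H,S,V)&(V<190)
pts=[(272+np.where(D[r,272:292])[0].max(),r) for r in range(262,277) if D[r,272:292].any()]
q=plane(f,pts,.067);s=fixr(q,.0315,[.41,.17]);print("redlid",s.x,np.abs(s.fun).mean())
E
```

```text
[223 224 223 224 223 223 223 223 224 224 224 224 223 208 163 137 163 180
 160 134] [192 191 191 200 217 222 223 222]
white (array([0.40784858, 0.17353164]), np.float64(0.02457127922124865)) [253 255] [277 278] [[0.40619209 0.17043852 0.117     ]]
redlid [0.40537197 0.17182355] 0.0012927577621130012
```

```bash
python3 w.py .408 .1728 .15 .26
```

```text
t 35.08 tcp [598.1 266.7 250.3] travel [ -41.6 -207.8  100.4] after turn [ -41.8 -207.8  100.3] turn [-0.     0.     0.001] F [-0.1 -0.  -2.3] w 37.2 g 30.3 j6 0.06
```

```bash

python3 -m creep '[{"travel":[-3,-17,0],"turn":[0,0,0]},{"travel":[-6,-31,0],"turn":[0,0,0]},{"travel":[-7,-36,0],"turn":[0,0,0]},{"travel":[-7,-36,0],"turn":[0,0,0]},{"travel":[-7,-36,0],"turn":[0,0,0]},{"travel":[-7,-31,0],"turn":[0,0,0]},{"travel":[-5,-21,0],"turn":[0,0,0]},{"travel":[0,0,0],"turn":[0,0,0]},{"travel":[0,0,0],"turn":[0,0,0]}]'|grep -E "tcp|^force|width|grasp"
python3 -m creep '[{"travel":[0,0,20],"turn":[0,0,0]},{"travel":[0,0,30],"turn":[0,0,0]},{"travel":[0,0,30],"turn":[0,0,0]},{"travel":[0,0,15],"turn":[0,0,0]},{"travel":[0,0,8],"turn":[0,0,0]},{"travel":[0,0,0],"turn":[0,0,0]},{"travel":[0,0,0],"turn":[0,0,0]}]'|grep -E "tcp|^force|width|grasp"
python3 w.py .408 .1728 .1276 .26
```

```text
tcp_pos: [0.4088, 0.1723, 0.2506]
force: [1.1, 0.7, -0.7]
width: 0.432
grasp_force: 30.4
tcp_pos: [0.4087, 0.1726, 0.1476]
force: [1.0, 0.8, -1.3]
width: 0.435
grasp_force: 30.4
t 37.08 tcp [408.7 172.6 147.6] travel [ 0.4 -0.7 20. ] after turn [ 0.4 -0.7 20. ] turn [ 0.001 -0.     0.   ] F [ 1.   0.8 -1.3] w 37.1 g 30.4 j6 -0.01
```

```bash

python3 -m creep '[{"travel":[0,-0.5,8],"turn":[0,0,0]},{"travel":[0,0,6],"turn":[0,0,0]},{"travel":[0,0,3],"turn":[0,0,0]},{"travel":[0,0,1],"turn":[0,0,0]},{"travel":[0,0,0],"turn":[0,0,0]}]'|grep -E "tcp|^force"
python3 -m creep '[{"travel":[0,0,1],"turn":[0,0,0]},{"travel":[0,0,0.5],"turn":[0,0,0]},{"travel":[0,0,0],"turn":[0,0,0]}]'|grep -E "tcp|^force"
```

```text
tcp_pos: [0.4079, 0.1723, 0.1291]
force: [-0.1, -0.2, -1.1]
tcp_pos: [0.4079, 0.1723, 0.1276]
force: [0.6, -0.2, -1.0]
```

```bash

python3 -m creep '[{"travel":[0,0,0.5],"turn":[0,0,0]},{"travel":[0,0,0],"turn":[0,0,0]}]'|grep -E "tcp|^force"
```

```text
tcp_pos: [0.4079, 0.1724, 0.1275]
force: [-1.5, -1.1, 5.9]
```

Contact is made. I will release, retreat upward, move clear and check.

```bash

python3 -m creep '[{"travel":[0,0,0],"turn":[0,0,0]},{"travel":[0,0,0],"turn":[0,0,0]},{"travel":[0,0,0],"turn":[0,0,0]},{"travel":[0,0,0],"turn":[0,0,0]},{"travel":[0,0,-10],"turn":[0,0,0]},{"travel":[0,0,-25],"turn":[0,0,0]},{"travel":[0,0,-35],"turn":[0,0,0]},{"travel":[0,0,-40],"turn":[0,0,0]},{"travel":[0,0,0],"turn":[0,0,0]}]' 75|grep -E "tcp|^force"
python3 -m creep '[{"travel":[-20,15,0],"turn":[0,0,0]},{"travel":[-30,30,0],"turn":[0,0,0]},{"travel":[-40,35,0],"turn":[0,0,0]},{"travel":[-40,35,0],"turn":[0,0,0]},{"travel":[-40,35,0],"turn":[0,0,0]},{"travel":[-40,30,0],"turn":[0,0,0]},{"travel":[-40,20,0],"turn":[0,0,0]},{"travel":[-30,15,0],"turn":[0,0,0]},{"travel":[0,0,0],"turn":[0,0,0]}]'|grep -E "tcp|^force"
python3 - <<'E'
from h import *
f=optics.grab_frame("top");g=optics.grab_frame("side")
p,h=blob(f,(245,245,285,290),lambda a,s,v:v<70,.157);print("black",circ(p),h.min(0),h.max(0))
grn=lambda h,s,v:(h>60)&(h<95)&(s>80)
hsv=cv2.cvtColor(f["color"],cv2.COLOR_BGR2HSV);print(hsv[274,205:240,2])
cv2.imwrite("pics/z1.png",np.hstack([cv2.resize(f["color"][150:310,180:340],(400,400),interpolation=cv2.INTER_CUBIC),cv2.resize(g["color"][120:260,290:430],(400,400),interpolation=cv2.INTER_CUBIC)]))
E
```

```text
tcp_pos: [0.4087, 0.1726, 0.24]
force: [-1.0, -0.9, -0.4]
tcp_pos: [0.6881, -0.0448, 0.2354]
force: [0.0, 0.7, -0.1]
black (array([0.40520876, 0.16153469]), np.float64(0.040558983405400637)) [273 245] [284 289]
[135 137 137 135 135 136 136 139 137 135 135 137 135 136 137 137 136 139
 139 137 136 136 137 139 138 139 139 138 138 137 138 135 137 139 138]
```

View pics/z1.png

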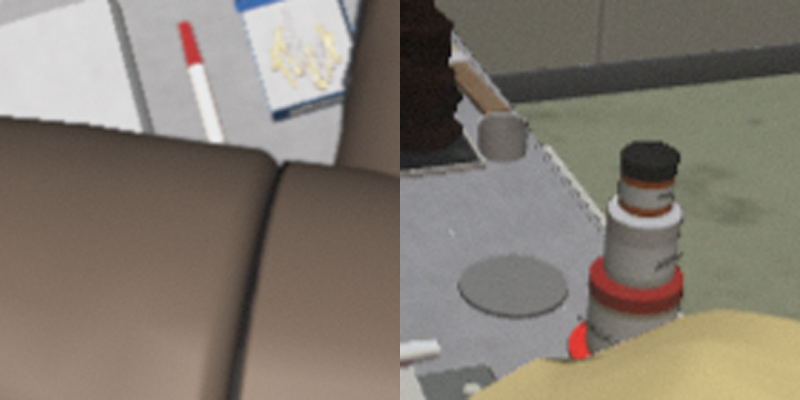

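The stack of red, white and black pots stands upright and aligned in the side view. I will swing the arm away to check the timer in the top view.

```bash

python3 -m creep '[{"travel":[-12,-20,-10],"turn":[0,0,0]},{"travel":[-20,-40,-10],"turn":[0,0,0]},{"travel":[-22,-45,0],"turn":[0,0,0]},{"travel":[-22,-45,0],"turn":[0,0,0]},{"travel":[-22,-45,0],"turn":[0,0,0]},{"travel":[-22,-40,0],"turn":[0,0,0]},{"travel":[-22,-35,0],"turn":[0,0,0]},{"travel":[-20,-30,0],"turn":[0,0,0]},{"travel":[-15,-20,0],"turn":[0,0,0]},{"travel":[0,0,0],"turn":[0,0,0]}]'|grep -E "tcp|^force"
python3 - <<'E'
from h import *
f=optics.grab_frame("top")
p,h=blob(f,(248,245,285,290),lambda a,s,v:v<70,.157);print("black",circ(p),h.min(0),h.max(0))
cv2.imwrite("pics/z2.png",cv2.resize(f["color"][220:310,180:300],None,fx=6,fy=6,interpolation=cv2.INTER_CUBIC))
p,h=blob(f,(190,240,248,300),lambda h,s,v:(h>60)&(h<95)&(s>80),.034);print(h.min(0),h.max(0))
hsv=cv2.cvtColor(f["color"],cv2.COLOR_BGR2HSV);print(hsv[272,203:242].tolist())
E
```

```text
tcp_pos: [0.4224, -0.2966, 0.2579]
force: [1.3, -0.4, 0.3]
black (array([0.40660993, 0.16971961]), np.float64(0.017022314337568057)) [256 257] [273 273]
[206 258] [235 288]
[[21, 80, 206], [21, 79, 207], [21, 79, 209], [22, 78, 208], [22, 74, 204], [22, 52, 198], [23, 24, 193], [26, 11, 184], [30, 7, 172], [53, 6, 169], [38, 6, 176], [36, 7, 185], [36, 7, 187], [30, 5, 189], [38, 5, 192], [40, 4, 190], [40, 4, 190], [30, 4, 185], [26, 11, 168], [48, 22, 140], [77, 91, 138], [79, 127, 143], [80, 130, 141], [79, 123, 141], [78, 119, 126], [78, 122, 100], [77, 126, 85], [77, 102, 80], [76, 96, 88], [77, 87, 108], [78, 87, 114], [77, 90, 111], [76, 89, 112], [76, 63, 110], [75, 13, 120], [150, 3, 148], [150, 3, 154], [170, 5, 155], [0, 0, 152]]
```

View pics/z2.png

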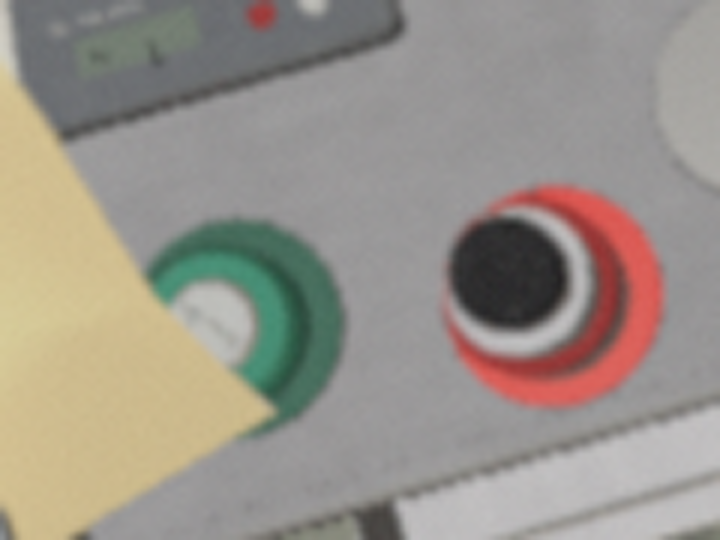

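The timer stands on the green coaster, with its right edge at about (228,273), concentric with the coaster given its height. The stack stands on the red coaster and both rings are untouched.

```bash
python3 -c "
from bench import ctrl
print(ctrl.state()['clock'],ctrl.job_done())"
```

```text
the job is handed in; nothing more can be done
41.975 None
```

The swap and the stack are done and handed in at 42 s, but the verdict is not shown: the red-lidded pot is on the red coaster with the white- and black-lidded pots on top, the timer is on the green coaster (its centring judged by arm position, since the bag hid part of it), and I did not touch the ring cutters.

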